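# Put the loose produce away and stack the two stack-and-nest crates

## Task

Clear the loose produce off the table: put the mushroom into the crate with the mushrooms, and the garlic and the lime into the divided crate, each in the bin that already holds its kind. Stack the divided crate on top of the mushroom crate, turned end for end so that its feet stand on the lower crate's rim lugs and it sits level and square without nesting or squashing the mushrooms. Leave the sauce bottle and the spice jar standing where they are.

Things in the scene. Friction and masses are not known exactly. Their poses are not given: they have to be found in the camera images.
- mushroom_crate: Loose grey stack-nest crate, 1 kg, mushrooms fixed at x<-20 mm; rest empty. 290x190 mm at the rim, 80 high, 3 mm floor 252x138. Origin: centre of underside; x along the length, away from the end with a paper card outside. 4 rim lugs inside the long sides (x=78, -30) carry the feet (x=-78, 30) of a like crate turned 180 deg, underside at z=70, about 5 mm play; same way round it would nest.
- divided_crate: Same moulding, origin and axes as the mushroom crate, loose, 0.55 kg. White divider across it at x=0, on it a hand grip 14 mm thick in x, 96 long in y, z=58 to 82 mm: pinch its middle. Bin at +x has a garlic bulb (fixed at x=72, y=38), bin at -x a lime (fixed at x=-72, y=40); in each the y<0 half is free. Bin floor: |x| 3 to 122, |y|<65 mm, 3 mm above the underside.
- mushroom: Loose king oyster mushroom lying on the table, 110 x 60 x 62 mm, 0.06 kg: cream stem and brown cap. Origin: centre of the underside as it lies; x along its length (cap at -x; 45 mm wide across the stem at x = +10, tapering slightly to +x), z up.
- garlic: Loose garlic bulb, 49 mm across, 51 mm high with its tip, 0.03 kg, standing on its root. Origin: centre of the underside; z up through the tip.
- lime: Loose lime, 53 x 45 x 45 mm, 0.05 kg. Origin: centre of the underside as it lies; x along its 53 mm length, z up.
- sauce_bottle: Bystander: upright sauce bottle with a yellow cap, 47 mm in diameter, 188 mm high. Origin: centre of its base.
- spice_jar: Bystander: upright spice jar with a dark lid, 44 mm in diameter, 96 mm high. Origin: centre of its base.

How it is judged (in metres and radians):
At the end, for the whole second after the job is handed in: Mushroom in the mushroom crate, garlic and lime each in its kind's bin. Divided crate turned end for end on the four lugs: underside 67-73 mm above the lower one's, centres within 12 mm, axes within 0.10 rad, both level within 0.03 rad, clear of the loose mushroom; all at rest (x of mushroom in the frame of mushroom_crate between -0.13 and 0.13 m and y of mushroom in the frame of mushroom_crate between -0.085 and 0.085 m and z of mushroom in the frame of mushroom_crate between -0.02 and 0.066 m and x of garlic in the frame of divided_crate between 0.006 and 0.13 m and y of garlic in the frame of divided_crate between -0.085 and 0.085 m and z of garlic in the frame of divided_crate between -0.02 and 0.066 m and x of lime in the frame of divided_crate between -0.13 and -0.006 m and y of lime in the frame of divided_crate between -0.085 and 0.085 m and z of lime in the frame of divided_crate between -0.02 and 0.055 m and z of divided_crate in the frame of mushroom_crate between 0.067 and 0.073 m and horizontal distance between divided_crate and mushroom_crate below 0.012 m and angle between the x axis of divided_crate and the x axis of mushroom_crate, either way round below 0.1 rad and angle between each of divided_crate, mushroom_crate's own z axis and vertical below 0.03 rad and height (world z) of mushroom_crate between -0.01 and 0.01 m and x of garlic in the frame of mushroom_crate below 0 m and x of lime in the frame of mushroom_crate above 0 m and contact force between divided_crate and mushroom below 0.3 N and contact force between divided_crate and mushroom_crate above 1.5 N and linear speed of each of mushroom, garlic, lime, divided_crate, mushroom_crate below 0.02 m/s); the robot touches nothing.
It fails at once if the sauce bottle is knocked over or pushed more than 3 cm (distance of sauce_bottle from where it was at the start of the episode above 0.03 m or angle between sauce_bottle's own z axis and vertical above 0.35 rad).
It fails at once if the spice jar is knocked over or pushed more than 3 cm (distance of spice_jar from where it was at the start of the episode above 0.03 m or angle between spice_jar's own z axis and vertical above 0.35 rad).
It fails at once if the divided crate is set down on the loose mushroom and squashes it (over 4 N) (contact force between divided_crate and mushroom above 4 N).
It also fails if it takes over 112 s, if anything falls off the work surface, if the arm or the gripper's body presses on something with over 40 N, if the wrist force passes 120 N, or if a joint passes its speed limit or range.

## Robot

A 6-joint arm with a two-finger parallel gripper is mounted at the origin on a cart in front of the work surface, level with it; the furniture and walls round the work are solid. World frame = base frame: x ahead of the robot, y to its left, z up, the work surface at z = 0. Lengths are in mm, angles in rad, forces in N, time in s.
With the tool pointing down it reaches from about 350 to 975 mm from the base axis. Payload 7.1 kg.
Tool frame: the origin (TCP) lies on the centre line of the jaws, within the pads' length; the fingertips stand 17 mm ahead of it and the grasp point (between the pads) lies 2 mm behind it (tip_extent is the distance from the TCP to the fingertips, in mm); z points along the fingers, y is the line along which they close (so a half turn about z gives the same grasp; the last joint's range is limited). The gripper opens to 88 mm and grips with 3 to 60 N. Pads are 20 mm wide; open, the fingers measure 115 mm over their backs; the gripper's body (75 mm by 178 mm) begins 61 mm behind the grasp point.
Start: joints at [-1.219, 0.423, 1.63, -0, 1.089, -0.019], TCP at [226.492, -582.5, 239.675] pointing down, gripper open.
Joint ranges: [-3, 3], [-0.9, 2.11], [0.09, 2.58], [-1.31, 4.45], [0.11, 2.69], [-2.54, 2.54]. Speed limits (rad/s): [2.39, 2.39, 3.01, 3.14, 3.14, 3.14].

## Interface

Orientations are given as a rotation vector (axis times angle).
In Python, from workcell import get_obs, get_image, camera_model, close_job, look_for, outline_of, pinpoint, tip_extent gives the robot as it stands.
- The arm moves only by the shell command python3 -m jog 'ROWS'. ROWS is text: rows parted by semicolons, each of 7 numbers parted by spaces: the shift along the tool's x, y, z as a fraction of full scale, then the turn, a rotation vector about the tool's x, y, z as a fraction of full scale, then the closure, from -1 (fully open) to 1 (shut). A call has 1 to 8 rows; each row is the pose to reach, as a shift and turn from the pose commanded when the call began, along the tool's axes at that moment; what a row does not reach only later rows make up. Full scale, the value 1, is 0.2 m for a shift and 30 degrees for a turn. A row lasts 1/10 s, in which the tool goes at most 50 mm and 8.59 degrees, less where a joint would pass 70% of its speed; a pose out of reach is approached as far as the arm can. A call with a number of a shift or a turn outside -1 to 1 is refused whole. A call with a gripper value outside its range is refused whole. The fingers move at their own pace and stop on an object; the grip force is fixed at half the most. Time passes only in rows, so rows that repeat a pose let the fingers close. It gives the time, the measured TCP pose, the force, the opening and the grip force at its end, in the units of the state.
- get_obs(): the state, without advancing time (a new reading comes with each control period).
- get_image(name): name is "scene" or "top" or "wrist"; returns the picture (384x512x3 uint8, red, green, blue); there is no depth.
- camera_model(name): a dict with "fx", "fy", "cx", "cy" (pixels), "dist_coeffs" ([k1, k2, p1, p2, k3] as OpenCV has them; the pictures are not rectified), "origin" and "orientation" of the camera in the world; the wrist camera has in their place "tool_from_camera" (4x4, takes a point from camera to tool coordinates, whose origin is the TCP and whose axes are the flange's). Camera axes: x right, y down, z forward; pixel columns grow to the right and rows downward; lengths in mm; the calibration is good to about 2 mm. A picture is of the moment at which its call begins: read the wrist's pose just before it. camera_model takes no time and is no camera call.
- close_job(): hands the job in; it is judged then, once.
Trained networks look in the newest picture that a camera, given by its name, has taken for a name from the list of things; names that differ only in an ending like _2 or _b are one class to them, and where a whole thing is asked for, a point or a joint stands for the part that bears it (a point fixed in the world has none). Each returns a list of dicts, best first, with "confidence" (0 to 1); they miss things now and then, are a little off and sometimes report something else, mostly with a low value. They report only what shows in the picture. A call takes as long as a camera call.
- look_for(target, camera): "xyz" ([x, y, z] in mm, in the coordinates of the camera as it stood for that picture, good to about 4 mm: the middle of the surface that is visible of it).
- outline_of(target, camera): "mask" (384x512 bool, what is visible of it).
- pinpoint(target, camera): "xyz" ([x, y, z] in mm, in the coordinates of the camera as it stood for that picture, good to about 4 mm: a listed point, or the origin of a listed thing).
The state is a dict: "t": time; "qpos": joint angles; "qvel": joint speeds; "joint_torque": joint torques, N m; "ee_pos": TCP position; "orientation": TCP orientation; "ft_force": force on the tool from outside, world axes, zero at the start; "moment": the same for the moment, N m; "width": finger opening in mm; "grasp_force": force on a finger pad.
Only numpy, scipy, OpenCV 4.12 (cv2) and the standard library are available. Lean on these libraries where they do the work, as an engineer would, in place of code of your own. Each camera call takes 0.05 s, during which the arm holds its last target. There are 200 camera calls.

## Working session

There is one attempt and no reset: what is moved stays moved. The work goes in short steps, Python scripts to look and compute and a shell command to move; the robot and the scene stay as the last step left them, time stands still between calls to the robot, and variables do not carry over. Pictures are saved under pics/ and viewed, at most 15 in all, crops included, and the job is handed in when it is done.

```bash
mkdir -p pics; ls; cat > h.py <<'E'
import numpy as np, cv2
from scipy.spatial.transform import Rotation as R
from workcell import *
def pose():
    o=get_obs(); return np.array(o["ee_pos"]),R.from_rotvec(o["orientation"]),o
def cam(name):
    m=camera_model(name)
    if name=="wrist":
        p,r,_=pose(); T=np.array(m["tool_from_camera"]); return m,r.as_matrix()@T[:3,:3],p+r.as_matrix()@T[:3,3]
    ori=np.array(m["orientation"]); Rm=R.from_rotvec(ori).as_matrix() if ori.size==3 else ori
    return m,Rm,np.array(m["origin"])
def K(m): return np.array([[m["fx"],0,m["cx"]],[0,m["fy"],m["cy"]],[0,0,1.]]),np.array(m["dist_coeffs"])
def ray(c,uv,z):
    m,Rm,o=c; k,d=K(m); n=cv2.undistortPoints(np.array(uv,float).reshape(-1,1,2),k,d)[:,0]
    v=np.c_[n,np.ones(len(n))]@Rm.T; s=(z-o[2])/v[:,2]; return o+v*s[:,None]
def proj(c,P):
    m,Rm,o=c; k,d=K(m); return cv2.projectPoints((np.array(P,float).reshape(-1,3)-o)@Rm,np.zeros(3),np.zeros(3),k,d)[0][:,0]
def snap(name,f=None):
    c=cam(name); im=get_image(name)
    if f: cv2.imwrite("pics/"+f,im[:,:,::-1])
    return c,im
def find(fn,t,name,c): return [(np.round(c[1]@np.array(r["xyz"])+c[2],1),round(r["confidence"],2)) for r in fn(t,name)][:3]
E
python3 - <<'E'
from h import *
for n in("scene","top","wrist"):
    c,im=snap(n,n+"0.png"); print(n,c[2],camera_model(n).get("orientation"))
    for t in("mushroom_crate","divided_crate","mushroom","garlic","lime","sauce_bottle","spice_jar"):
        print(t,find(pinpoint,t,n,c),find(look_for,t,n,c)[:1])
p,r,o=pose();print(p,r.as_matrix(),o["t"])
a=cv2.imread("pics/top0.png");b=cv2.imread("pics/scene0.png");cv2.imwrite("pics/a.png",cv2.resize(a,(800,600)));
E
```

```text
pics
scene [298.33210133 438.26732299 783.42263334] [-0.62669955  2.76784877 -0.97248619]
mushroom_crate [(array([ 487. , -303.6,    1.7]), 0.87)] [(array([ 486.8, -325.1,   42.1]), 0.96)]
divided_crate [(array([484.8, 176.9,   3.7]), 0.73)] [(array([477.6, 165.9,  34.7]), 0.88)]
mushroom [(array([439. , -42.9,  -6.2]), 0.58)] [(array([425.8, -37.5,  38.2]), 0.58)]
garlic [(array([525.3, -93.9,   3. ]), 0.59)] [(array([515.6, -85.2,  33.9]), 0.82)]
lime [(array([622.9, -49.6,   2.1]), 0.63)] [(array([614.3, -43. ,  38.1]), 0.7)]
sauce_bottle [(array([681.7,  56.6,   4.4]), 0.88)] []
spice_jar [(array([ 697.7, -149.8,   -1.1]), 0.96)] [(array([617.6, -39.1,  36.1]), 0.71)]
top [ 460.78569456  -97.63849259 1178.5666335 ] [-2.19823087  2.1584868  -0.0702231 ]
mushroom_crate [(array([ 486.5, -307.7,   -0.7]), 0.57)] [(array([ 487.1, -313.9,   24.4]), 0.96)]
divided_crate [(array([477.9, 173.6,  -2.6]), 0.86)] [(array([476.2, 185.4,  21.8]), 0.74)]
mushroom [(array([437.4, -42.8,  -4.6]), 0.61)] [(array([431.8, -49.8,  34.1]), 0.83)]
garlic [(array([ 522.2, -102.4,   -2.6]), 0.78), (array([439. , -43.9,  -5.4]), 0.21)] [(array([ 525.4, -104.3,   31.7]), 0.53)]
lime [(array([624. , -51.7,  -2.5]), 0.69)] [(array([618. , -48.6,  35.9]), 0.66)]
sauce_bottle [(array([684.2,  49.8,  -2.6]), 0.96)] [(array([677.8,  45.6, 110.2]), 0.67)]
spice_jar [(array([ 698.3, -148.3,   -2. ]), 0.83)] [(array([ 691.4, -150.1,   96.6]), 0.69)]
wrist [ 305.08626401 -552.05352865  384.30728894] None
mushroom_crate [] []
divided_crate [] []
mushroom [] []
garlic [] []
lime [] []
sauce_bottle [] []
spice_jar [] []
[ 226.50353208 -582.503573    239.69538916] [[ 9.32034938e-01  3.62368423e-01  1.91587368e-05]
 [ 3.62368423e-01 -9.32034938e-01  1.86711266e-06]
 [ 1.85331948e-05  5.20230701e-06 -1.00000000e+00]] 2.25
```

View pics/a.png

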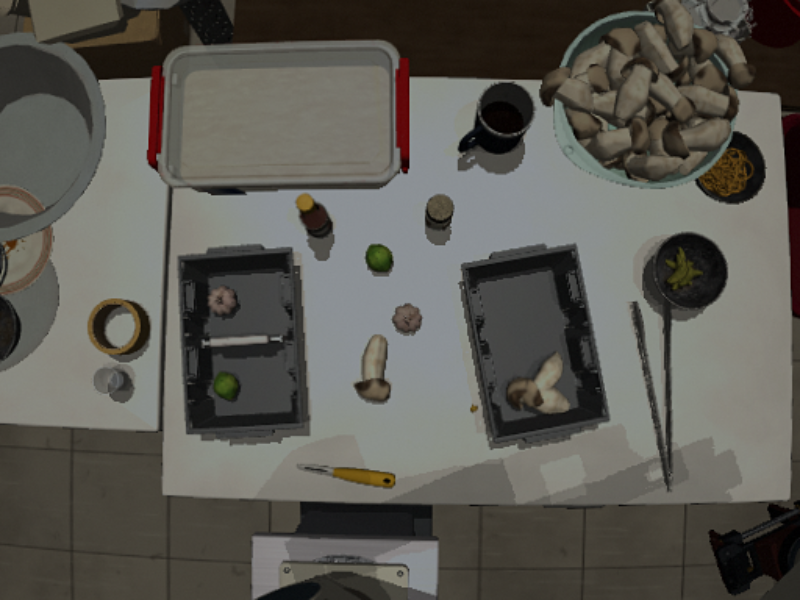

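View pics/scene0.png

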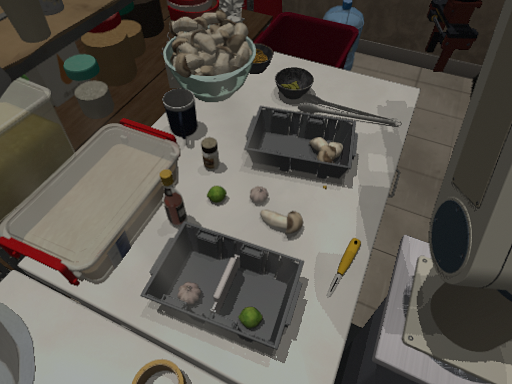

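The top picture shows the divided crate at left (garlic on the far side, lime near) and the mushroom crate at right with its mushrooms near the robot. The loose mushroom, garlic and lime lie between them at about (372,370), (407,318) and (378,258). The scene view agrees. Next I'll fit poses to the outlines from both cameras.

```bash
cat > fit.py <<'E'
from h import *
from scipy.optimize import minimize
import sys
def hullmask(c,P):
    m=np.zeros((384,512),np.uint8); cv2.fillConvexPoly(m,cv2.convexHull(proj(c,P).astype(np.float32)).astype(np.int32),1); return m>0
def crate_pts(x,y,t,z0=0):
    P=[[a*L,b*W,z+z0] for L,W,z in((145,95,80),(145,95,74),(126,69,0)) for a in(-1,1) for b in(-1,1)]
    return R.from_euler("z",t).apply(P)+[x,y,0]
def fitcrate(name,cams,g):
    data=[]
    for n in cams:
        c,im=snap(n); o=outline_of(name,n)
        if o: m=o[0]["mask"].astype(np.uint8); h=np.zeros_like(m); cv2.fillConvexPoly(h,cv2.convexHull(cv2.findNonZero(m)),1); data.append((c,h>0)); print(n,o[0]["confidence"],m.sum())
    def cost(p):
        s=0
        for c,h in data: q=hullmask(c,crate_pts(p[0],p[1],p[2]/100)); s+=1-(q&h).sum()/(q|h).sum()
        return s
    best=min((minimize(cost,[g[0],g[1],t],method="Nelder-Mead",options=dict(initial_simplex=[[g[0],g[1],t],[g[0]+8,g[1],t],[g[0],g[1]+8,t],[g[0],g[1],t+6]])) for t in(-8,2,12)),key=lambda r:r.fun)
    return best.x,best.fun/len(data)
E
python3 - <<'E'
from fit import *
for n,g in(("mushroom_crate",(487,-305)),("divided_crate",(480,175))):
    for cs in(("top",),("top","scene")): print(n,cs,fitcrate(n,cs,g))
for t in("mushroom","garlic","lime"):
  for n,z in(("top",25),("scene",25)):
    c,im=snap(n); o=outline_of(t,n)
    for q in o[:2]:
        m=q["mask"]; v,u=np.nonzero(m); w=ray(c,np.c_[u,v],z)[:,:2]; e,V=np.linalg.eigh(np.cov(w.T)); print(t,n,q["confidence"],m.sum(),w.mean(0).round(1),np.degrees(np.arctan2(V[1,1],V[0,1])).round(1),np.sqrt(e).round(1))
E
```

```text
top 0.76 9132
mushroom_crate ('top',) (array([ 482.93546633, -307.2883462 ,   20.41104604]), np.float64(0.04546413502109703))
top 0.73 8986
scene 0.93 6183
mushroom_crate ('top', 'scene') (array([ 484.93407529, -306.08342535,   20.49741788]), np.float64(0.05770118246949263))
top 0.8 8863
divided_crate ('top',) (array([477.8113029 , 168.90453056,  10.0416619 ]), np.float64(0.04202867072111205))
top 0.62 8901
scene 0.76 12895
divided_crate ('top', 'scene') (array([478.11814285, 168.93878484,   9.71603684]), np.float64(0.05815126350869165))
mushroom top 0.77 704 [435.9 -47.5] 177.4 [13.  31.5]
mushroom scene 0.58 652 [433.9 -46.7] -169.2 [14.8 29.1]
garlic top 0.81 241 [524.9 -99.8] -146.3 [11. 12.]
garlic top 0.57 251 [624.7 -50.7] -146.2 [11.  12.7]
garlic scene 0.74 206 [523.6 -95.9] 105.4 [11.3 12.9]
lime top 0.47 218 [624.7 -49.8] -141.9 [10.6 11.5]
lime top 0.27 310 [ 704.9 -150.6] 168.0 [10.7 16.4]
lime scene 0.73 252 [623.  -47.9] 124.5 [12.6 14.2]
```

```bash
cat > go.py <<'E'
from h import *
import sys
# usage: go.py x y z yawdeg : plan of calls (tool-frame shift/0.2m, turn/30deg), tool pointing down
x,y,z,yaw=map(float,sys.argv[1:5]); p,r,o=pose()
Rt=R.from_euler("z",yaw,degrees=True)*R.from_matrix(np.diag([1,-1,-1.]))
dT=(r.inv()*Rt).as_rotvec(degrees=True)
n=1
while True:
    # n equal calls; turning as we go
    a=[];cur=r
    for i in range(n):
        s=cur.inv().apply((np.array([x,y,z])-p)/n)/200; a.append(np.r_[s,dT/n/30]); cur=cur*R.from_rotvec(dT/n,degrees=True)
    if np.abs(a).max()<=1: break
    n+=1
d=np.linalg.norm(np.array([x,y,z])-p)/n
print("t",o["t"],"pos",p.round(1),"yaw",np.degrees(np.arctan2(r.as_matrix()[1,0],r.as_matrix()[0,0])).round(1),"width",o["width"],"rows>=",int(np.ceil(max(d/50,np.abs(dT).max()/n/8.59))))
for q in a: print(*q.round(3))
E
python3 go.py 400 -60 240 0
```

```text
t 3.45 pos [ 226.5 -582.5  239.7] yaw 21.2 width 87.70915526799948 rows>= 4
0.585 -0.707 -0.001 0.0 -0.0 0.236
0.493 -0.774 -0.001 0.0 -0.0 0.236
0.394 -0.829 -0.001 0.0 -0.0 0.236
```

```bash
python3 -m jog '.585 -.707 0 0 0 .236 -1;.585 -.707 0 0 0 .236 -1;.585 -.707 0 0 0 .236 -1;.585 -.707 0 0 0 .236 -1' ; python3 -m jog '.493 -.774 0 0 0 .236 -1;.493 -.774 0 0 0 .236 -1;.493 -.774 0 0 0 .236 -1;.493 -.774 0 0 0 .236 -1'; python3 -m jog '.394 -.829 0 0 0 .236 -1;.394 -.829 0 0 0 .236 -1;.394 -.829 0 0 0 .236 -1;.394 -.829 0 0 0 .236 -1;.394 -.829 0 0 0 .236 -1'
cat > near.py <<'E'
from h import *
import sys
c,im=snap("wrist",sys.argv[1]); print(c[2].round(1),c[1][:,2].round(2))
for t,z in(("mushroom",30),("garlic",25),("lime",22)):
    print(t,"pin",find(pinpoint,t,"wrist",c),"look",find(look_for,t,"wrist",c)[:2])
    for q in outline_of(t,"wrist")[:2]:
        m=q["mask"]; v,u=np.nonzero(m); w=ray(c,np.c_[u,v],z)[:,:2]; e,V=np.linalg.eigh(np.cov(w.T)); print(" mask",round(q["confidence"],2),m.sum(),w.mean(0).round(1),np.degrees(np.arctan2(V[1,1],V[0,1])).round(1),np.sqrt(e).round(1),"px",u.mean(),v.mean())
E
python3 near.py w1.png; python3 go.py 450 -43 140 0
```

```text
t: 3.85
ee_pos: [284.5, -405.5, 239.6]
orientation: [-3.117, -0.388, 0.0]
ft_force: [0.5, 0.2, 1.2]
width: 87.7
grasp_force: 0.0
t: 4.25
ee_pos: [342.2, -231.5, 239.8]
orientation: [-3.135, -0.195, -0.0]
ft_force: [0.9, -1.2, 0.8]
width: 87.5
grasp_force: 0.0
t: 4.75
ee_pos: [400.9, -56.5, 240.0]
orientation: [-3.141, -0.008, -0.002]
ft_force: [-0.5, 0.4, -0.0]
width: 88.1
grasp_force: 0.0
[485.  -55.9 384.7] [-0.3  -0.   -0.95]
mushroom pin [(array([436.9, -42.3,  -4.7]), 0.83)] look [(array([438. , -50.1,  39.5]), 0.87)]
 mask 0.95 3611 [439.1 -46.5] 177.3 [12.4 30.5] px 245.67848241484353 136.20991415120466
garlic pin [(array([ 527.8, -101.6,    1.5]), 0.95)] look [(array([526.3, -97.1,  34. ]), 0.63)]
 mask 0.69 1917 [525.8 -99.1] 153.2 [11.9 12.1] px 297.19353155972874 50.13823682837767
 mask 0.53 30285 [440.2 153.5] 170.5 [38.7 75.1] px 61.144956248968136 129.23744427934622
lime pin [] look []
t 5.25 pos [399.6 -60.6 239.7] yaw -0.1 width 87.69725154872006 rows>= 3
0.252 -0.088 0.498 0.0 0.0 -0.003
```

View pics/w1.png

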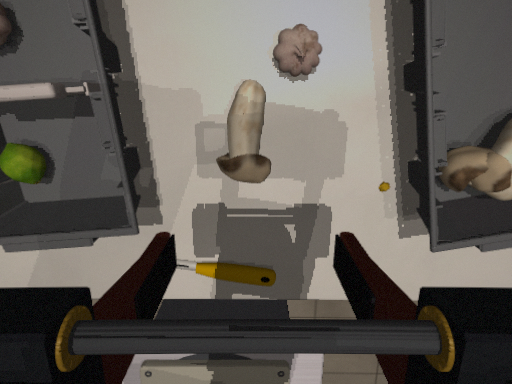

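The wrist view shows the mushroom with its stem tip at (254,82) and cap at (244,165), and the garlic at (298,50). The crate walls on both sides are clear of the fingers.

```bash
python3 - <<'E'
from h import *
c=cam("wrist"); print(ray(c,[[254,82],[246,112],[244,130],[245,165],[228,130],[261,130],[231,110],[264,110]],25).round(1))
E
python3 go.py 449 -45 100 -3.5;python3 go.py 449 -45 26 -3.5
```

```text
[[493.9 -60.3  25. ]
 [463.6 -51.6  25. ]
 [444.6 -49.2  25. ]
 [405.6 -49.8  25. ]
 [444.6 -31.7  25. ]
 [444.6 -67.8  25. ]
 [465.7 -35.5  25. ]
 [465.7 -70.9  25. ]]
t 5.25 pos [399.6 -60.6 239.7] yaw -0.1 width 87.69725154872006 rows>= 3
0.247 -0.078 0.698 0.0 0.0 0.114
t 5.25 pos [399.6 -60.6 239.7] yaw -0.1 width 87.69725154872006 rows>= 3
0.123 -0.039 0.534 0.0 0.0 0.057
0.122 -0.043 0.534 0.0 0.0 0.057
```

```bash
python3 -m jog '.26 -.058 .7 0 0 .23 -1;.26 -.058 .7 0 0 .23 -1;.26 -.058 .7 0 0 .23 -1;.26 -.058 .7 0 0 .23 -1;.26 -.058 .7 0 0 .23 -1'; python3 go.py 452 -49 26 -7
```

```text
t: 5.75
ee_pos: [450.7, -48.4, 98.9]
orientation: [-3.136, 0.189, 0.006]
ft_force: [-0.0, 0.7, 0.4]
width: 88.1
grasp_force: 0.0
t 5.75 pos [450.7 -48.4  98.9] yaw -6.9 width 88.08678244093818 rows>= 2
0.008 0.002 0.365 -0.0 0.008 0.003
```

```bash
python3 -m jog '0 0 .365 0 0 0 -1;0 0 .365 0 0 0 -1;0 0 .365 0 0 0 -1;0 0 .365 0 0 0 1;0 0 .365 0 0 0 1;0 0 .365 0 0 0 1;0 0 .365 0 0 0 1;0 0 .365 0 0 0 1';python3 -m jog '0 0 -.7 0 0 0 1;0 0 -.7 0 0 0 1;0 0 -.7 0 0 0 1;0 0 -.7 0 0 0 1;0 0 -.7 0 0 0 1'; python3 go.py 540 -294 170 11.7; python3 near.py w2.png
```

```text
t: 6.55
ee_pos: [452.2, -48.3, 27.4]
orientation: [3.136, -0.189, 0.002]
ft_force: [0.5, 1.0, -0.2]
width: 51.3
grasp_force: 0.0
t: 7.05
ee_pos: [452.1, -48.2, 167.3]
orientation: [3.136, -0.189, 0.003]
ft_force: [-0.8, -0.1, -0.5]
width: 47.4
grasp_force: 29.5
t 7.05 pos [452.1 -48.2 167.3] yaw -6.9 width 47.41408661915673 rows>= 3
0.292 0.584 -0.006 0.0 -0.002 -0.31
0.194 0.623 -0.006 0.0 -0.002 -0.31
[535.5 -58.  312.2] [-0.3   0.04 -0.95]
mushroom pin [(array([441.5, -44.1, 126.8]), 0.87)] look [(array([460.3, -47. , 169.3]), 0.71)]
 mask 0.81 11405 [381.8 -37. ] 175.2 [20.4 57.5] px 251.89416922402455 257.31836913634373
garlic pin [(array([526.4, -99.4,   0.6]), 0.63)] look [(array([531.4, -98.3,  36.6]), 0.83)]
lime pin [] look []
 mask 0.4 100 [604.8 -49.4] 83.8 [0.9 5.2] px 232.63 1.56
```

View pics/w2.png

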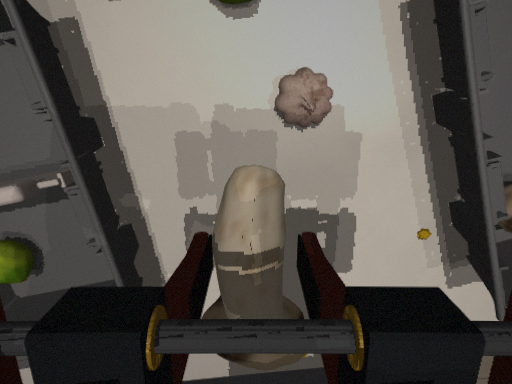

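The mushroom is held (47 mm opening) with its stem forward at (250,215). Carrying it to the crate's empty half.

```bash
python3 -m jog '.31 .58 0 0 0 -.31 1;.31 .58 0 0 0 -.31 1;.31 .58 0 0 0 -.31 1;.31 .58 0 0 0 -.31 1'; python3 -m jog '.213 .62 0 0 0 -.31 1;.213 .62 0 0 0 -.31 1;.213 .62 0 0 0 -.31 1;.213 .62 0 0 0 -.31 1;.213 .62 0 0 0 -.31 1'; python3 go.py 547.7 -293 40 11.7; python3 near.py w3.png
```

```text
t: 7.95
ee_pos: [501.4, -174.5, 166.8]
orientation: [3.14, 0.061, 0.004]
ft_force: [-0.6, 0.1, -1.3]
width: 46.8
grasp_force: 29.5
t: 8.45
ee_pos: [546.4, -292.3, 165.9]
orientation: [-3.124, -0.319, 0.002]
ft_force: [0.1, 0.1, -1.1]
width: 46.9
grasp_force: 29.5
t 8.45 pos [ 546.4 -292.3  165.9] yaw 11.7 width 46.94350004913292 rows>= 3
0.007 0.006 0.63 -0.003 0.003 -0.002
[ 629.2 -275.4  310.4] [-0.3  -0.06 -0.95]
mushroom pin [(array([ 534.4, -290.3,  125.3]), 0.72)] look [(array([ 549.3, -291.9,  167.6]), 0.76)]
 mask 0.58 11088 [ 477.4 -303.6] -166.5 [20.1 56.4] px 251.74720418470417 256.3357683982684
garlic pin [(array([528.9, -99.2,   0.9]), 0.87)] look [(array([ 532.3, -109.7,   32.5]), 0.56)]
 mask 0.75 2536 [ 528.2 -102.2] 114.9 [11.9 13.5] px 41.22003154574133 166.04455835962145
lime pin [] look [(array([623.6, -73.7,  22.8]), 0.75), (array([ 551.1, -291.2,  166.9]), 0.36)]
 mask 0.96 386 [625.3 -72.5] 176.2 [2.3 8.1] px 4.248704663212435 40.67357512953368
 mask 0.46 44535 [ 544.6 -295.2] -167.0 [71.4 79.1] px 257.347704052992 183.93333333333334
```

View pics/w3.png

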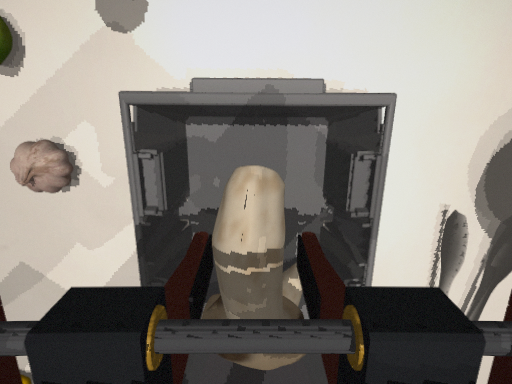

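The held mushroom is centred over the crate, whose far rim runs from (121,93) to (395,95). I'll use those corners to refine the crate pose.

```bash
python3 - <<'E'
from h import *
c=cam("wrist"); w=ray(c,[[121,93],[395,95],[138,284],[368,284]],80); print(w.round(1))
v=w[0]-w[1]; print(np.linalg.norm(v), np.degrees(np.arctan2(v[1],v[0]))-90, "inferred centre", ((w[0]+w[1])/2+145*np.array([v[0]*0-v[1],v[0],0])/np.linalg.norm(v)).round(1))
E
python3 -m jog '0 0 .6 0 0 0 1;0 0 .6 0 0 0 1;0 0 .6 0 0 0 1;0 0 .6 0 0 0 1;0 0 .63 0 0 0 1'; python3 -m jog '0 0 .015 0 0 0 1;0 0 .015 0 0 0 1';python3 -m jog '0 0 .015 0 0 0 1;0 0 .015 0 0 0 1'
```

```text
[[ 610.6 -187.2   80. ]
 [ 646.8 -369.3   80. ]
 [ 464.1 -212.7   80. ]
 [ 502.  -396.6   80. ]]
185.68299054917978 11.2627669660815 inferred centre [ 486.5 -306.6   80. ]
t: 9.45
ee_pos: [548.0, -293.4, 41.5]
orientation: [3.124, 0.32, 0.002]
ft_force: [0.8, 0.2, 0.3]
width: 47.2
grasp_force: 29.5
t: 9.65
ee_pos: [548.5, -293.6, 39.2]
orientation: [3.123, 0.32, 0.004]
ft_force: [0.2, -0.8, 2.2]
width: 46.9
grasp_force: 29.6
t: 9.85
ee_pos: [549.3, -293.7, 38.2]
orientation: [3.123, 0.319, 0.007]
ft_force: [-2.2, 3.7, 18.4]
width: 46.8
grasp_force: 29.5
```

```bash
python3 -m jog '0 0 -.015 0 0 0 1;0 0 -.015 0 0 0 -.6;0 0 -.015 0 0 0 -.6;0 0 -.015 0 0 0 -.6;0 0 -.015 0 0 0 -.6'; python3 -m jog '0 0 -.3 0 0 0 -.6;0 0 -.6 0 0 0 -.6;0 0 -.6 0 0 0 -.6;0 0 -.6 0 0 0 -1;0 0 -.6 0 0 0 -1'; python3 near.py w4.png;python3 go.py 526 -100 150 0; python3 - <<'E'
from h import *
c,im=snap("top","t2.png"); a=im[120:300,220:420]; cv2.imwrite("pics/t2c.png",cv2.resize(a[:,:,::-1],(600,540)))
c,im=snap("wrist")
E
```

```text
t: 10.35
ee_pos: [547.0, -292.9, 37.4]
orientation: [-3.125, -0.32, 0.001]
ft_force: [-0.1, 0.3, 0.5]
width: 69.8
grasp_force: 0.0
t: 10.85
ee_pos: [546.9, -292.8, 157.5]
orientation: [-3.125, -0.32, 0.0]
ft_force: [0.1, -0.6, 0.1]
width: 82.7
grasp_force: 0.0
[ 629.5 -275.7  302.1] [-0.3  -0.06 -0.95]
mushroom pin [(array([ 532.5, -293.7,    0.7]), 0.95)] look [(array([ 537.6, -296.1,   44. ]), 0.98)]
 mask 0.83 5384 [ 538.5 -295. ] -165.1 [12.5 32.3] px 254.92477711738485 201.0915676077266
garlic pin [(array([ 525.9, -101.9,   -1.2]), 0.98)] look [(array([ 533.2, -109.1,   33. ]), 0.93)]
 mask 0.76 2738 [ 528.  -102.5] 118.9 [12.  13.6] px 34.26406135865595 168.9426588750913
lime pin [] look [(array([ 539.6, -295.2,   43. ]), 0.63), (array([626.6, -76.4,  15. ]), 0.43)]
 mask 0.5 54 [626.3 -76.7] 177.1 [0.6 4.1] px 0.8148148148148148 39.5
t 11.35 pos [ 547.  -292.9  157.2] yaw 11.7 width 87.69565142960285 rows>= 4
0.093 -0.966 0.037 -0.001 0.001 0.39
```

View pics/w4.png

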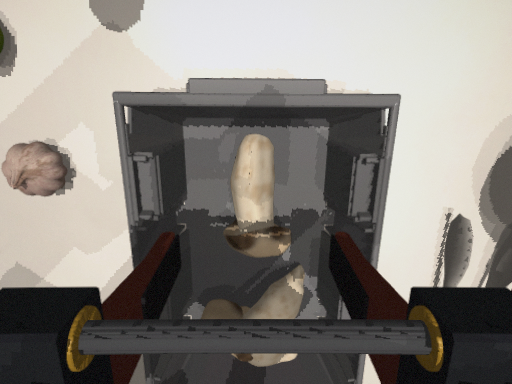

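The mushroom lies flat and clear in the empty half, with its cap at (257,240) and the fixed mushrooms behind it. Next is the garlic, with the tool turned to yaw 95.6° so the fingers close along the crate's length.

```bash
python3 go.py 526.5 -100.5 120 95.6
```

```text
t 11.45 pos [ 547.2 -292.9  157.5] yaw 11.7 width 88.02940256718506 rows>= 4
0.031 -0.321 0.063 -0.0 0.0 -0.932
0.178 -0.269 0.063 -0.0 0.0 -0.932
0.283 -0.154 0.063 -0.0 0.0 -0.932
```

```bash
python3 -m jog '.031 -.321 .063 0 0 -.932 -1;.031 -.321 .063 0 0 -.932 -1;.031 -.321 .063 0 0 -.932 -1;.031 -.321 .063 0 0 -.932 -1'; python3 -m jog '.178 -.269 .063 0 0 -.932 -1;.178 -.269 .063 0 0 -.932 -1;.178 -.269 .063 0 0 -.932 -1;.178 -.269 .063 0 0 -.932 -1'; python3 -m jog '.283 -.154 .063 0 0 -.932 -1;.283 -.154 .063 0 0 -.932 -1;.283 -.154 .063 0 0 -.932 -1;.283 -.154 .063 0 0 -.932 -1;.283 -.154 .063 0 0 -.932 -1'; python3 near.py w5.png;python3 go.py 526.5 -100.5 24 95.6
```

```text
t: 11.85
ee_pos: [540.2, -228.0, 145.1]
orientation: [-2.952, -1.075, 0.0]
ft_force: [0.3, 0.4, 0.6]
width: 87.4
grasp_force: 0.0
t: 12.25
ee_pos: [533.2, -163.9, 132.5]
orientation: [-2.605, -1.756, 0.0]
ft_force: [0.2, -0.4, -0.7]
width: 87.9
grasp_force: 0.0
t: 12.75
ee_pos: [526.5, -100.4, 120.0]
orientation: [2.11, 2.328, 0.0]
ft_force: [-0.7, 0.1, -0.3]
width: 88.0
grasp_force: 0.0
[519.  -17.1 264.6] [ 0.03 -0.3  -0.95]
mushroom pin [(array([ 534.8, -293.2,   -1.6]), 0.89)] look [(array([ 555.2, -272.4,   28.7]), 0.62)]
 mask 0.86 813 [ 552.9 -265.8] -172.8 [ 3.8 23.3] px 264.8105781057811 378.21279212792126
garlic pin [(array([ 528.1, -101.3,    0.6]), 0.69)] look [(array([527.1, -93.4,  35.6]), 0.85)]
 mask 0.66 2797 [525.9 -97.7] 84.5 [11.6 12.4] px 253.1390775831248 200.59814086521274
lime pin [(array([623.9, -50.1,  -0.7]), 0.69)] look [(array([618. , -51.2,  39. ]), 0.89)]
 mask 0.75 3291 [627.2 -50.4] -166.9 [11.5 12.8] px 393.51990276511697 152.31540565177758
t 13.25 pos [ 526.3 -100.7  119.9] yaw 95.6 width 87.71240038902074 rows>= 2
0.001 0.001 0.479 0.0 -0.0 -0.001
```

```bash
python3 -m jog '0 0 .24 0 0 0 -1;0 0 .48 0 0 0 -1;0 0 .48 0 0 0 -1;0 0 .48 0 0 0 1;0 0 .48 0 0 0 1;0 0 .48 0 0 0 1;0 0 .48 0 0 0 1;0 0 .48 0 0 0 1';python3 -m jog '0 0 0 0 0 0 1;0 0 0 0 0 0 1;0 0 -.6 0 0 0 1;0 0 -.6 0 0 0 1;0 0 -.6 0 0 0 1;0 0 -.6 0 0 0 1'; python3 go.py 546.8 143.6 145 95.6
```

```text
t: 14.05
ee_pos: [526.6, -100.7, 24.6]
orientation: [2.11, 2.326, 0.001]
ft_force: [0.4, 0.4, -0.0]
width: 51.3
grasp_force: 0.0
t: 14.65
ee_pos: [528.4, -101.1, 147.1]
orientation: [2.107, 2.323, 0.005]
ft_force: [0.2, -0.3, 0.3]
width: 46.7
grasp_force: 30.0
t 14.65 pos [ 528.4 -101.1  147.1] yaw 95.6 width 46.6883686774258 rows>= 3
0.604 0.105 0.005 0.006 0.002 -0.0
0.604 0.105 0.005 0.006 0.002 -0.0
```

```bash
python3 -m jog '.604 .105 0 0 0 0 1;.604 .105 0 0 0 0 1;.604 .105 0 0 0 0 1;.604 .105 0 0 0 0 1'; python3 -m jog '.604 .105 0 0 0 0 1;.604 .105 0 0 0 0 1;.604 .105 0 0 0 0 1;.604 .105 0 0 0 0 1;.604 .105 0 0 0 0 1'; python3 near.py w6.png; python3 go.py 546.8 143.6 40 95.6; python3 - <<'E'
from h import *
c=cam("wrist"); print(find(pinpoint,"divided_crate","wrist",c))
E
```

```text
t: 15.05
ee_pos: [534.7, 24.1, 142.5]
orientation: [-2.105, -2.33, 0.002]
ft_force: [-0.3, -0.9, -0.2]
width: 46.6
grasp_force: 30.0
t: 15.55
ee_pos: [544.0, 143.1, 142.8]
orientation: [-2.109, -2.327, 0.003]
ft_force: [-0.6, 0.3, -0.1]
width: 46.8
grasp_force: 30.0
[536.8 226.5 287.4] [ 0.03 -0.3  -0.95]
mushroom pin [] look []
garlic pin [(array([547.9, 142.6, 118.2]), 0.69)] look [(array([544.8, 153.4, 152.6]), 0.79)]
 mask 0.95 6670 [550.1  80.9] 88.8 [21.1 23.3] px 254.04032983508245 260.2104947526237
lime pin [(array([ 6.257e+02, -5.340e+01,  6.000e-01]), 0.71)] look [(array([614.7, -37.4,  29.6]), 0.77), (array([545.6, 150.9, 151.5]), 0.58)]
 mask 0.73 780 [619.5 -41.1] 91.3 [ 8.6 10.1] px 309.68461538461537 370.8948717948718
t 16.05 pos [544.7 143.5 143.9] yaw 95.6 width 46.774708212747925 rows>= 3
-0.001 0.01 0.52 0.0 0.0 -0.002
[(array([482.7, 168.5,   3.1]), 0.63), (array([ 6.236e+02, -5.090e+01, -4.000e-01]), 0.51)]
```

View pics/w6.png

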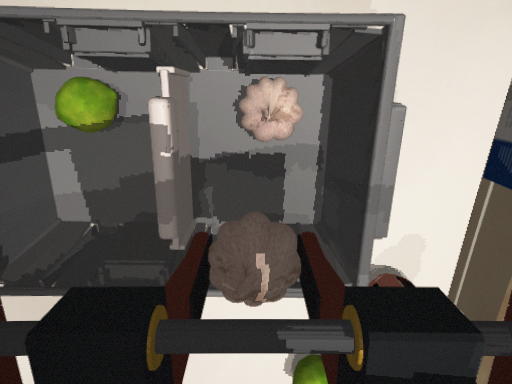

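The held garlic at (254,260) is over the free half of its bin; the fixed garlic at (270,108), the fixed lime at (88,104) and the grip bar at (160,165) are all clear.

```bash
python3 - <<'E'
from h import *
c=cam("wrist"); w=ray(c,[[404,16],[361,292],[0,9]],80); print(w.round(1)); print(ray(c,[[160,98],[166,236]],82).round(1))
Rz=R.from_euler("z",5.6,degrees=True); print(Rz.inv().apply(w-[478,169,0]).round(1)); print(Rz.inv().apply(ray(c,[[160,98],[166,236]],82)-[478,169,0]).round(1))
E
python3 -m jog '0 .01 .2 0 0 0 1;0 .01 .4 0 0 0 1;0 .01 .55 0 0 0 1;0 .01 .565 0 0 0 1;0 .01 .565 0 0 0 1'
```

```text
[[618.  275.4  80. ]
 [629.7  93.4  80. ]
 [391.6 256.   80. ]]
[[480.5 217.8  82. ]
 [485.3 126.   82. ]]
[[149.7  92.2  80. ]
 [143.6 -90.   80. ]
 [-77.5  95.   80. ]]
[[  7.2  48.3  82. ]
 [  3.  -43.5  82. ]]
t: 16.6
ee_pos: [546.3, 144.1, 30.6]
orientation: [-2.11, -2.326, 0.002]
ft_force: [-0.9, 0.2, 0.1]
width: 46.7
grasp_force: 30.0
```

```bash
python3 -m jog '0 0 .012 0 0 0 1;0 0 .012 0 0 0 1;0 0 .012 0 0 0 -.45;0 0 .012 0 0 0 -.45;0 0 .012 0 0 0 -.45;0 0 .012 0 0 0 -.45'; python3 -m jog '0 0 -.3 0 0 0 -.45;0 0 -.57 0 0 0 -.45;0 0 -.57 0 0 0 -.45;0 0 -.57 0 0 0 -1;0 0 -.57 0 0 0 -1'; python3 near.py w7.png; python3 go.py 624.5 -50 130 95.6
```

```text
t: 17.2
ee_pos: [546.7, 144.1, 28.7]
orientation: [2.11, 2.327, 0.001]
ft_force: [0.8, -0.3, 0.2]
width: 64.1
grasp_force: 0.0
t: 17.7
ee_pos: [546.0, 143.9, 141.7]
orientation: [-2.11, -2.327, 0.001]
ft_force: [0.8, -0.9, 0.1]
width: 76.3
grasp_force: 0.0
[538.7 227.3 286.3] [ 0.03 -0.3  -0.95]
mushroom pin [] look [(array([551.8, 149.1,  37.1]), 0.22)]
garlic pin [(array([551.5, 144.3,   3.7]), 0.86)] look [(array([549.1, 150.6,  39.7]), 0.68)]
 mask 0.85 2473 [547.7 146.2] 75.0 [11.9 12.5] px 256.02790133441164 193.17630408410838
lime pin [(array([621.9, -53. ,  -3.8]), 0.55)] look []
t 18.2 pos [546.5 144.1 142.1] yaw 95.6 width 87.85644568799566 rows>= 3
-0.502 0.147 0.03 -0.001 0.0 -0.0
-0.502 0.147 0.03 -0.001 0.0 -0.0
```

View pics/w7.png

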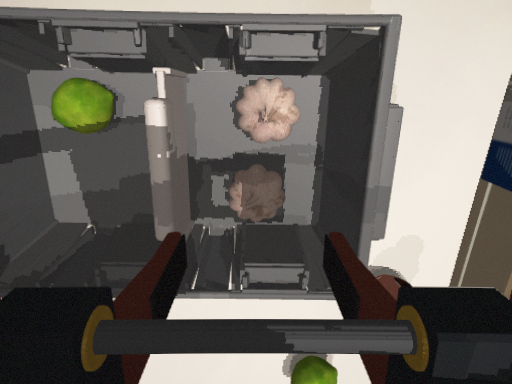

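The garlic sits in its bin at (257,193) beside the fixed one. I'll head for the lime by first moving in −y to stay clear of the bottle, and get its long axis from a view near it.

```bash
python3 go.py 550 -50 150 95.6; python3 -m jog '-.48 -.045 0 0 0 0 -1;-.48 -.045 0 0 0 0 -1;-.48 -.045 0 0 0 0 -1;-.48 -.045 0 0 0 0 -1';python3 -m jog '-.48 -.045 -.03 0 0 0 -1;-.48 -.045 -.03 0 0 0 -1;-.48 -.045 -.03 0 0 0 -1;-.48 -.045 -.03 0 0 0 -1';python3 go.py 600 -50 150 95.6;python3 near.py w8.png; python3 - <<'E'
from h import *
im=cv2.imread("pics/w8.png");u,v=map(int,proj(cam("wrist"),[[624.5,-50,22]])[0]);print(u,v)
a=im[max(0,v-70):v+70,max(0,u-90):u+90];cv2.imwrite("pics/w8c.png",cv2.resize(a,None,fx=3,fy=3))
E
```

```text
t 18.2 pos [546.5 144.1 142.1] yaw 95.6 width 87.85644568799566 rows>= 4
-0.968 -0.077 -0.04 -0.001 0.0 -0.001
t: 18.6
ee_pos: [547.1, 46.9, 142.5]
orientation: [-2.113, -2.324, -0.0]
ft_force: [-0.2, 0.7, -0.1]
width: 88.0
grasp_force: 0.0
t: 19.0
ee_pos: [547.6, -48.3, 148.5]
orientation: [-2.112, -2.326, -0.001]
ft_force: [-0.4, -0.2, 0.5]
width: 87.8
grasp_force: 0.0
t 19.0 pos [547.6 -48.3 148.5] yaw 95.5 width 87.80558755730212 rows>= 2
-0.034 0.26 -0.007 0.001 -0.001 -0.003
[540.3  35.  293.2] [ 0.03 -0.3  -0.95]
mushroom pin [] look []
garlic pin [] look [(array([ 700.8, -127.8,   24.9]), 0.39)]
lime pin [(array([623.5, -54.8,  -1.4]), 0.8)] look [(array([621.7, -48.6,  36.5]), 0.82), (array([ 530.4, -212.3,   53.8]), 0.42)]
 mask 0.96 2334 [626.6 -50.6] 53.2 [12.1 12.7] px 342.3886032562125 202.75321336760925
340 202
```

View pics/w8c.png

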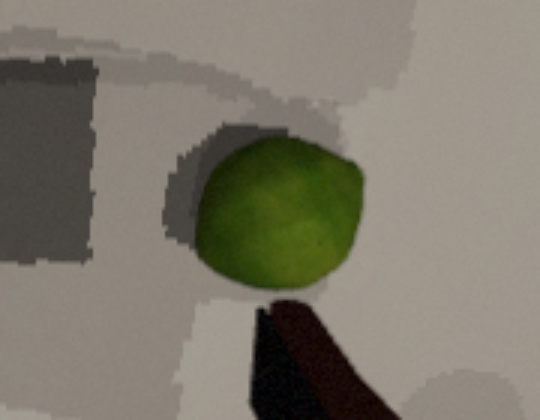

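The lime's long axis runs from lower left to upper right in the crop, tip at (360,170), about 28° from world x. I'll grasp across it at yaw 208°, which leaves about 11 mm to the jar.

```bash
python3 go.py 624.5 -51 155 208
```

```text
t 19.5 pos [547.4 -48.2 148.5] yaw 95.6 width 87.9111919942675 rows>= 4
-0.013 0.096 -0.008 -0.0 -0.0 -0.936
-0.056 0.078 -0.008 -0.0 -0.0 -0.936
-0.087 0.042 -0.008 -0.0 -0.0 -0.936
-0.096 -0.003 -0.008 -0.0 -0.0 -0.936
```

```bash
python3 -m jog '-.013 .096 -.008 0 0 -.936 -1;-.013 .096 -.008 0 0 -.936 -1;-.013 .096 -.008 0 0 -.936 -1;-.013 .096 -.008 0 0 -.936 -1'>/dev/null; python3 -m jog '-.056 .078 -.008 0 0 -.936 -1;-.056 .078 -.008 0 0 -.936 -1;-.056 .078 -.008 0 0 -.936 -1;-.056 .078 -.008 0 0 -.936 -1'|grep ee; python3 -m jog '-.087 .042 -.008 0 0 -.936 -1;-.087 .042 -.008 0 0 -.936 -1;-.087 .042 -.008 0 0 -.936 -1;-.087 .042 -.008 0 0 -.936 -1'|grep ee; python3 -m jog '-.096 -.003 -.008 0 0 -.936 -1;-.096 -.003 -.008 0 0 -.936 -1;-.096 -.003 -.008 0 0 -.936 -1;-.096 -.003 -.008 0 0 -.936 -1;-.096 -.003 -.008 0 0 -.936 -1'|grep ee; python3 near.py w9.png;python3 go.py 624.5 -51 22 208;  python3 - <<'E'
from h import *
print(np.degrees(pose()[2]["qpos"]).round(1)); c=cam("wrist"); print(find(pinpoint,"spice_jar","wrist",c),find(look_for,"spice_jar","wrist",c))
E
```

```text
ee_pos: [586.0, -50.1, 151.6]
ee_pos: [605.3, -50.9, 153.2]
ee_pos: [624.4, -51.5, 154.8]
[551.4 -90.4 299.4] [ 0.27  0.14 -0.95]
mushroom pin [] look [(array([ 581.6, -274.8,   27.8]), 0.83), (array([ 599.3, -227.6,   42.2]), 0.55)]
 mask 0.87 597 [ 583.6 -270.5] 136.4 [3.3 6.7] px 13.857621440536013 9.1892797319933
garlic pin [(array([550.4, 143.9,   4.7]), 0.89)] look [(array([550.6, 138.8,  39.9]), 0.88)]
 mask 0.88 1497 [547.2 149.9] -153.0 [ 8.3 13.5] px 494.3553774215097 217.93386773547095
lime pin [] look [(array([619.2, -55.1,  35.6]), 0.58)]
 mask 0.59 2152 [626.3 -50.8] -144.5 [11.1 13. ] px 254.6835501858736 191.48420074349443
t 21.7 pos [624.4 -51.6 154.9] yaw -152.1 width 87.93802606151927 rows>= 3
-0.002 0.003 0.664 0.0 -0.0 -0.004
[  -5.8   30.2   96.4    0.    53.4 -123.7]
[(array([ 697.5, -149.9,    0. ]), 0.84), (array([550.2, 145.8,   4.7]), 0.68)] [(array([ 682.6, -146.8,   89.4]), 0.81)]
```

View pics/w9.png

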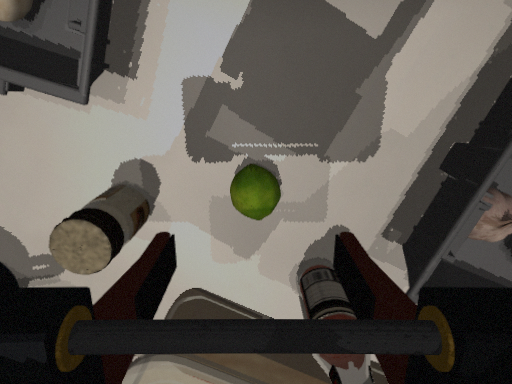

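The lime is centred between the fingers at (255,192) with its long axis running into the image. The jar at (85,240) and the bottle at (330,310) are clear of the descent.

```bash
python3 -m jog '0 .003 .2 0 0 0 -1;0 .003 .4 0 0 0 -1;0 .003 .6 0 0 0 -1;0 .003 .66 0 0 0 -1;0 .003 .66 0 0 0 -1';python3 -m jog '0 0 0 0 0 0 1;0 0 0 0 0 0 1;0 0 0 0 0 0 1;0 0 0 0 0 0 1;0 0 0 0 0 0 1;0 0 0 0 0 0 1;0 0 0 0 0 0 1'; python3 -m jog '0 0 -.3 0 0 0 1;0 0 -.65 0 0 0 1;0 0 -.65 0 0 0 1;0 0 -.65 0 0 0 1;0 0 -.65 0 0 0 1'; python3 go.py 530 -30 152 135; python3 go.py 420 130 152 95
```

```text
t: 22.3
ee_pos: [622.9, -50.9, 21.2]
orientation: [0.757, -3.046, -0.002]
ft_force: [0.5, 0.2, 0.7]
width: 87.9
grasp_force: 0.0
t: 23.0
ee_pos: [624.5, -51.2, 23.3]
orientation: [-0.758, 3.048, -0.001]
ft_force: [-0.1, -0.2, 3.7]
width: 43.1
grasp_force: 30.0
t: 23.5
ee_pos: [624.2, -51.1, 153.2]
orientation: [-0.757, 3.048, -0.0]
ft_force: [-0.3, -0.8, -1.8]
width: 43.2
grasp_force: 30.0
t 23.5 pos [624.2 -51.1 153.2] yaw -152.1 width 43.17776276132855 rows>= 3
0.122 0.104 0.002 0.0 0.001 0.81
0.154 0.045 0.002 0.0 0.001 0.81
0.159 -0.023 0.002 0.0 0.001 0.81
t 23.5 pos [624.2 -51.1 153.2] yaw -152.1 width 43.17776276132855 rows>= 4
0.12 0.319 0.001 0.0 0.0 0.941
0.256 0.225 0.001 0.0 0.0 0.941
0.332 0.077 0.001 0.0 0.0 0.941
0.329 -0.089 0.001 0.0 0.0 0.941
```

```bash
python3 -m jog '.12 .319 0 0 0 .941 1;.12 .319 0 0 0 .941 1;.12 .319 0 0 0 .941 1;.12 .319 0 0 0 .941 1'|grep ee; python3 -m jog '.256 .225 0 0 0 .941 1;.256 .225 0 0 0 .941 1;.256 .225 0 0 0 .941 1;.256 .225 0 0 0 .941 1'|grep ee; python3 -m jog '.332 .077 0 0 0 .941 1;.332 .077 0 0 0 .941 1;.332 .077 0 0 0 .941 1;.332 .077 0 0 0 .941 1'|grep ee; python3 -m jog '.332 -.089 0 0 0 .941 1;.332 -.089 0 0 0 .941 1;.332 -.089 0 0 0 .941 1;.332 -.089 0 0 0 .941 1;.332 -.089 0 0 0 .941 1'; python3 near.py w10.png; python3 go.py 419 132 27 95
```

```text
ee_pos: [571.1, -5.3, 150.7]
ee_pos: [520.1, 39.9, 150.9]
ee_pos: [469.2, 84.9, 151.0]
t: 25.2
ee_pos: [418.6, 130.3, 151.4]
orientation: [-2.121, -2.315, 0.005]
ft_force: [-0.2, -0.7, -0.8]
width: 42.7
grasp_force: 30.0
[412.5 213.8 296. ] [ 0.02 -0.3  -0.95]
mushroom pin [] look []
garlic pin [(array([549.7, 144.2,   4. ]), 0.64)] look [(array([541.3, 145.2,  38.2]), 0.88)]
 mask 0.63 2619 [547.2 145.8] 163.3 [12.3 13.1] px 403.8381061473845 187.2844597174494
 mask 0.4 6703 [424.7  54.2] 97.3 [21.  25.7] px 253.71923019543487 268.681485901835
lime pin [(array([418.7, 128.2, 124.2]), 0.82)] look [(array([415.8, 132.6, 168.7]), 0.61)]
 mask 0.63 6610 [424.9  52.6] 97.3 [21.2 25.7] px 253.77760968229956 268.6293494704992
t 25.7 pos [419.9 130.4 152.9] yaw 95.0 width 42.49265236752092 rows>= 3
0.009 -0.004 0.629 -0.0 0.0 -0.0
```

View pics/w10.png

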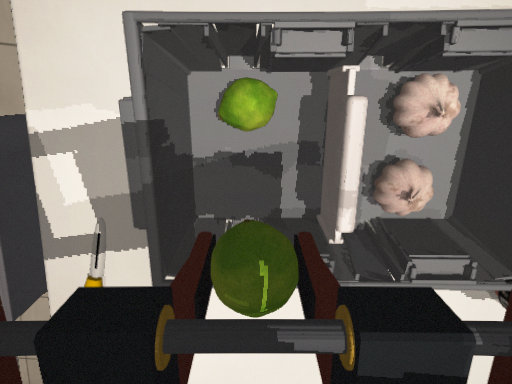

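The lime is over the free half of its bin, with the fixed lime at (248,104) and the loose garlic in place at (403,187).

```bash
python3 -m jog '.018 0 .2 0 0 0 1;.018 0 .4 0 0 0 1;.018 0 .58 0 0 0 1;.018 0 .61 0 0 0 1;.018 0 .61 0 0 0 1'; python3 -m jog '0 0 .015 0 0 0 1;0 0 .015 0 0 0 1'; python3 go.py 419 132 26 95
```

```text
t: 26.2
ee_pos: [419.0, 133.8, 30.3]
orientation: [-2.122, -2.315, 0.004]
ft_force: [0.3, 0.1, -0.9]
width: 43.0
grasp_force: 30.0
t: 26.4
ee_pos: [420.7, 134.3, 29.2]
orientation: [2.122, 2.315, 0.004]
ft_force: [-0.1, 0.0, -0.3]
width: 43.1
grasp_force: 30.0
t 26.4 pos [420.7 134.3  29.2] yaw 95.0 width 43.050955424226196 rows>= 1
-0.011 -0.009 0.016 0.005 -0.001 -0.001
```

```bash
python3 -m jog '0 0 .012 0 0 0 1;0 0 .012 0 0 0 1;0 0 .012 0 0 0 -.5;0 0 .012 0 0 0 -.5;0 0 .012 0 0 0 -.5;0 0 .012 0 0 0 -.5'; python3 -m jog '0 0 -.3 0 0 0 -.5;0 0 -.6 0 0 0 -.5;0 0 -.78 0 0 0 -.5;0 0 -.78 0 0 0 -1;0 0 -.78 0 0 0 -1'; python3 go.py 482 120 182 95
```

```text
t: 27.0
ee_pos: [419.5, 134.0, 25.5]
orientation: [-2.123, -2.316, 0.0]
ft_force: [-0.4, -0.1, -0.0]
width: 65.9
grasp_force: 0.0
t: 27.5
ee_pos: [420.5, 134.3, 182.9]
orientation: [2.121, 2.314, 0.005]
ft_force: [0.4, 0.3, -0.0]
width: 78.5
grasp_force: 0.0
t 27.5 pos [420.5 134.3 182.9] yaw 95.0 width 78.51983119350722 rows>= 2
-0.098 0.3 0.005 0.007 -0.001 -0.001
```

```bash
python3 -m jog '-.1 .3 0 0 0 0 -1;-.1 .3 0 0 0 0 -1;-.1 .3 0 0 0 0 -1;-.1 .3 0 0 0 0 -1'; python3 near.py w11.png; python3 - <<'E'
from h import *
c=cam("wrist"); print(find(pinpoint,"divided_crate","wrist",c))
im=cv2.imread("pics/w11.png"); print(im.shape); cv2.imwrite("pics/w11c.png",cv2.resize(im,(768,576)))
E
```

```text
t: 27.9
ee_pos: [479.2, 119.0, 179.6]
orientation: [-2.122, -2.313, 0.006]
ft_force: [-0.6, 0.1, -0.7]
width: 88.1
grasp_force: 0.0
[473.4 202.5 324.2] [ 0.02 -0.3  -0.95]
mushroom pin [] look []
garlic pin [(array([551.1, 142.5,   4.1]), 0.89)] look [(array([545.8, 148.5,  35.7]), 0.79)]
 mask 0.68 2060 [547.1 146.3] 134.1 [12.  12.2] px 329.15679611650484 161.41456310679612
lime pin [] look [(array([423.7, 136.1,  41.7]), 0.89)]
 mask 0.74 2075 [420.1 132.6] 91.4 [11.6 13.1] px 193.61879518072288 163.59518072289157
[(array([487.7, 171. ,   3.5]), 0.93)]
(384, 512, 3)
```

View pics/w11c.png

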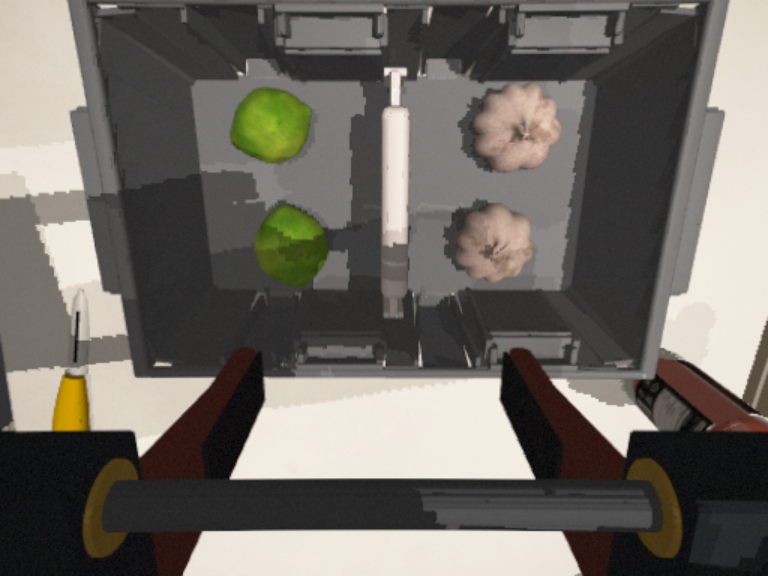

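Both loose pieces are in their bins: lime at (291,245), garlic at (495,242). The grip bar's centre line runs from (395,108) to (394,295), and the near rim from (136,376) to (655,377).

```bash
python3 - <<'E'
from h import *
c=cam("wrist"); a=ray(c,np.array([[395.5,106],[394,297]])/1.5,80); print(a.round(1)); d=a[0]-a[1]; print("bar",a.mean(0).round(1),np.linalg.norm(d),np.degrees(np.arctan2(d[1],d[0]))-90)
w=ray(c,np.array([[136,376],[655,377],[80,20],[718,20]])/1.5,80); print(w.round(1)); d=w[1]-w[0]; print("rim",np.linalg.norm(d),np.degrees(np.arctan2(d[1],d[0])), (w[:2].mean(0)+95*np.array([-d[1],d[0],0])/np.linalg.norm(d)).round(1))
E
for t in 1; do python3 go.py 483 170 68 95; done
```

```text
[[479.9 217.5  80. ]
 [488.1 122.9  80. ]]
bar [484.  170.2  80. ] 94.9717293655654 4.962180255059934
[[349.   64.4  80. ]
 [637.4  88.7  80. ]
 [337.  239.8  80. ]
 [618.9 263.9  80. ]]
rim 289.4226259345742 4.821419190287319 [485.2 171.2  80. ]
t 28.45 pos [481.1 119.4 181.6] yaw 95.0 width 87.78897726258961 rows>= 3
0.251 0.032 0.568 0.0 -0.0 -0.0
```

```bash
python3 go.py 484.3 170.3 68 94.9|tail -1; python3 -m jog '.257 .042 0 0 0 0 0;.257 .042 .2 0 0 0 0;.257 .042 .4 0 0 0 0;.257 .042 .568 0 0 0 0;.257 .042 .568 0 0 0 0;.257 .042 .568 0 0 0 0'; python3 go.py 484.3 170.3 68 94.9
```

```text
0.252 0.038 0.568 0.0 -0.0 0.003
t: 29.05
ee_pos: [484.9, 171.2, 68.0]
orientation: [-2.122, -2.315, 0.002]
ft_force: [0.5, 0.3, -0.2]
width: 45.0
grasp_force: 0.0
t 29.05 pos [484.9 171.2  68. ] yaw 95.0 width 44.96692418662244 rows>= 1
-0.004 -0.003 0.0 -0.002 0.0 0.003
```

```bash
python3 -m jog '0 0 0 0 0 0 1;0 0 0 0 0 0 1;0 0 0 0 0 0 1;0 0 0 0 0 0 1;0 0 0 0 0 0 1;0 0 0 0 0 0 1'; python3 - <<'E'
from h import *
c,im=snap("top"); print(find(pinpoint,"mushroom_crate","top",c)); s,_=snap("scene"); print(find(pinpoint,"mushroom_crate","scene",s))
u,v=map(int,proj(c,[[486,-306,70]])[0]); print(u,v); a=im[v-74:v+74,u-60:u+60,::-1]; cv2.imwrite("pics/t3c.png",cv2.resize(a,None,fx=4,fy=4,interpolation=cv2.INTER_CUBIC))
# w4 reuse
m=camera_model("wrist"); T=np.array(m["tool_from_camera"]); r=R.from_rotvec([-3.125,-.32,0]).as_matrix(); c4=(m,r@T[:3,:3],np.array([546.9,-292.8,157.4])+r@T[:3,3])
w=ray(c4,[[113,93],[401,95]],80);d=w[0]-w[1];print(w.round(1),np.linalg.norm(d),np.degrees(np.arctan2(d[1],d[0]))-90,(w.mean(0)+145*np.array([-d[1],d[0],0])/np.linalg.norm(d)).round(1))
E
```

```text
t: 29.65
ee_pos: [483.7, 170.9, 68.4]
orientation: [-2.122, -2.315, 0.003]
ft_force: [-6.4, -1.6, 7.0]
width: 13.7
grasp_force: 30.0
[(array([ 485. , -307.8,    0.7]), 0.88)]
[]
342 218
[[ 609.4 -186.9   80. ]
 [ 645.9 -370.4   80. ]] 187.1379382505302 11.252224170474875 [ 485.5 -306.9   80. ]
```

View pics/t3c.png

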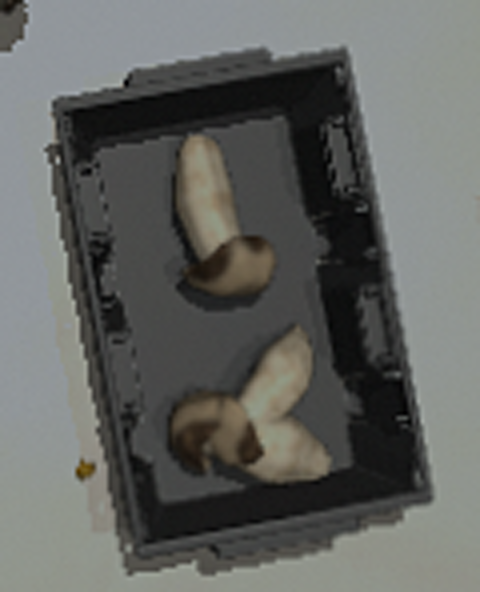

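The top crop shows the mushroom crate's rim corners at (57,103), (347,52), (432,497) and (137,548), with the loose mushroom lying clear.

```bash
python3 - <<'E'
from h import *
c=cam("top"); k=np.array([[57,103],[347,52],[432,497],[137,548]])/4+[342-60,218-74]
w=ray(c,k,80)[:,:2]; print(w.round(1),w.mean(0)); 
for a,b in((3,0),(2,1),(1,0),(2,3)): d=w[b]-w[a]; print(np.linalg.norm(d),np.degrees(np.arctan2(d[1],d[0])))
E
python3 -m jog '0 0 -.02 0 0 0 1;0 0 -.1 0 0 0 1;0 0 -.3 0 0 0 1;0 0 -.5 0 0 0 1;0 0 -.7 0 0 0 1;0 0 -.9 0 0 0 1;0 0 -1 0 0 0 1;0 0 -1 0 0 0 1'; python3 go.py 450 170 268 0;python3 go.py 485.5 -306.5 230 -78.6
```

```text
[[ 606.4 -188.3]
 [ 642.5 -371.4]
 [ 364.6 -426.1]
 [ 331.7 -241.4]] [ 486.28892746 -306.80659492]
279.71790150939756 10.948081063576845
283.23166754875723 11.141839946174597
186.57232797388366 101.16138429811225
187.55001179538692 100.08729276339487
t: 30.65
ee_pos: [486.8, 171.8, 271.2]
orientation: [2.12, 2.313, 0.01]
ft_force: [0.9, 0.3, -5.8]
width: 13.9
grasp_force: 30.0
t 30.65 pos [486.8 171.8 271.2] yaw 95.0 width 13.89639887660804 rows>= 3
0.002 -0.046 0.004 0.002 -0.003 0.792
-0.017 -0.043 0.004 0.002 -0.003 0.792
-0.033 -0.032 0.004 0.002 -0.003 0.792
-0.043 -0.017 0.004 0.002 -0.003 0.792
t 30.65 pos [486.8 171.8 271.2] yaw 95.0 width 13.89639887660804 rows>= 4
-0.397 -0.036 0.033 -0.001 -0.003 0.964
-0.365 0.161 0.034 -0.001 -0.003 0.964
-0.242 0.317 0.035 -0.001 -0.003 0.964
-0.058 0.394 0.035 -0.001 -0.003 0.964
0.14 0.373 0.035 -0.001 -0.003 0.964
0.303 0.259 0.035 -0.001 -0.003 0.964
```

Consensus for the lower crate is (486.2, −306.8) at yaw 11.1°. Carrying the divided crate over, turning steadily.

```bash
python3 -m jog '-.066 -.006 0 0 0 .16 1;-.132 -.012 0 0 0 .32 1;-.2 -.018 0 0 0 .48 1;-.265 -.024 0 0 0 .64 1;-.33 -.03 0 0 0 .8 1;-.397 -.036 0 0 0 .964 1'|grep -E 'ee|wid|ft'
python3 -m jog '-.061 .027 0 0 0 .16 1;-.122 .054 0 0 0 .32 1;-.183 .08 0 0 0 .48 1;-.243 .107 0 0 0 .64 1;-.304 .134 0 0 0 .8 1;-.365 .161 0 0 0 .964 1'|grep -E 'ee|wid|ft'
python3 -m jog '-.04 .053 0 0 0 .16 1;-.08 .106 0 0 0 .32 1;-.121 .158 0 0 0 .48 1;-.161 .211 0 0 0 .64 1;-.2 .264 0 0 0 .8 1;-.242 .317 0 0 0 .964 1'|grep -E 'ee|wid|ft'
python3 go.py 486.2 -306.8 230 -78.9
```

```text
ee_pos: [483.7, 90.8, 265.9]
ft_force: [0.4, 0.7, -5.9]
width: 13.6
ee_pos: [483.4, 11.1, 265.9]
ft_force: [-0.2, -0.1, -5.0]
width: 13.9
ee_pos: [483.2, -68.5, 265.9]
ft_force: [-1.3, -0.8, -4.4]
width: 14.2
t 32.45 pos [483.2 -68.5 265.9] yaw 8.0 width 14.186956389388893 rows>= 4
-0.05 0.394 0.06 0.001 0.002 0.966
0.147 0.369 0.059 0.001 0.002 0.966
0.307 0.252 0.06 0.001 0.002 0.966
```

```bash
python3 -m jog '-.008 .066 0 0 0 .16 1;-.017 .131 0 0 0 .32 1;-.025 .197 0 0 0 .48 1;-.033 .263 0 0 0 .64 1;-.042 .328 0 0 0 .8 1;-.05 .394 0 0 0 .966 1'|grep -E 'ee|wid|ft'
python3 -m jog '.025 .062 0 0 0 .16 1;.05 .123 0 0 0 .32 1;.074 .185 0 0 0 .48 1;.098 .246 0 0 0 .64 1;.122 .308 0 0 0 .8 1;.147 .369 0 0 0 .966 1'|grep -E 'ee|wid|ft'
python3 -m jog '.05 .042 .03 0 0 .16 1;.1 .084 .06 0 0 .32 1;.154 .126 .09 0 0 .48 1;.2 .168 .12 0 0 .64 1;.256 .21 .15 0 0 .8 1;.307 .252 .18 0 0 .966 1;.307 .252 .18 0 0 .966 1'|grep -E 'ee|wid|ft'
python3 go.py 486.2 -306.8 170 -78.9; python3 - <<'E'
from h import *
print(np.degrees(pose()[2]["qpos"]).round(1), (pose()[1].as_matrix()[:,2]).round(4))
a,im=snap("top"); b,im2=snap("scene")
print(find(pinpoint,"divided_crate","top",a),find(pinpoint,"divided_crate","scene",b))
u,v=map(int,proj(b,[[486,-306,120]])[0]); print(u,v); cr=im2[max(0,v-110):v+90,max(0,u-130):u+130,::-1]; cv2.imwrite("pics/s3c.png",cv2.resize(cr,None,fx=3,fy=3))
E
```

```text
ee_pos: [484.5, -147.7, 265.8]
ft_force: [0.3, -0.3, -4.9]
width: 13.4
ee_pos: [485.9, -227.0, 265.6]
ft_force: [0.3, 0.5, -5.7]
width: 14.2
ee_pos: [486.9, -306.8, 229.0]
ft_force: [0.6, 0.8, -4.9]
width: 13.5
t 34.35 pos [ 486.9 -306.8  229. ] yaw -78.9 width 13.512174711629388 rows>= 2
0.0 0.002 0.295 0.006 0.005 0.002
[-33.4  20.9 100.1  -0.   59.1 135.5] [-0.0035  0.0019 -1.    ]
[(array([ 483.3, -303.7,  159.8]), 0.98)] []
303 123
```

View pics/s3c.png

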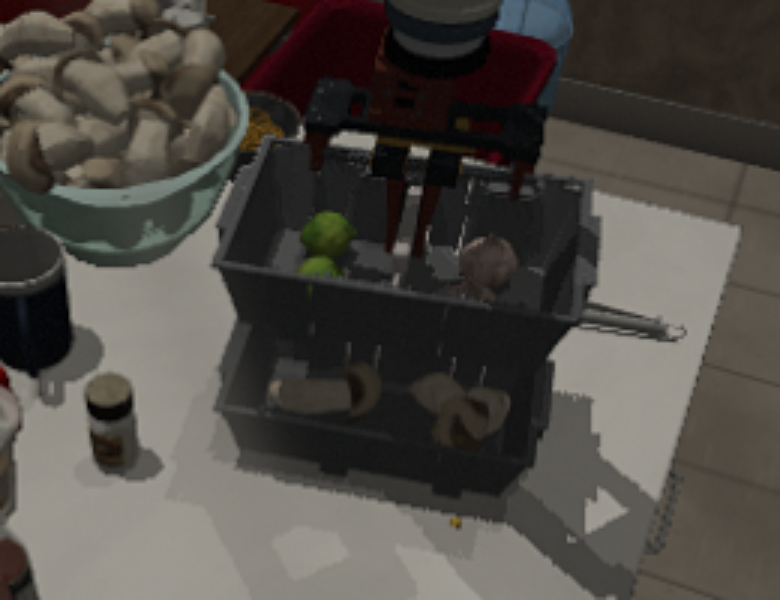

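The divided crate hangs level, turned end for end (limes far, garlic near), above the lower crate. Lowering it gently.

```bash
python3 -m jog '0 0 .1 0 0 0 1;0 0 .2 0 0 0 1;0 0 .3 0 0 0 1;0 0 .38 0 0 0 1;0 0 .38 0 0 0 1;0 0 .38 0 0 0 1'; python3 go.py 486.2 -306.8 142 -78.9; python3 -m jog '0 0 .02 0 0 0 1;0 0 .04 0 0 0 1;0 0 .055 0 0 0 1;0 0 .055 0 0 0 1'; python3 go.py 486.2 -306.8 138 -78.9
```

```text
t: 35.15
ee_pos: [488.4, -305.9, 156.2]
orientation: [-2.43, 1.991, 0.0]
ft_force: [-0.2, 0.2, -4.5]
width: 13.7
grasp_force: 30.0
t 35.15 pos [ 488.4 -305.9  156.2] yaw -78.7 width 13.718725798564197 rows>= 1
0.002 0.012 0.071 0.0 0.0 0.008
t: 35.55
ee_pos: [488.0, -306.2, 144.6]
orientation: [2.429, -1.992, -0.001]
ft_force: [0.9, 0.0, -5.0]
width: 13.8
grasp_force: 30.0
t 35.55 pos [ 488.  -306.2  144.6] yaw -78.7 width 13.806758179245193 rows>= 1
0.001 0.009 0.033 0.001 0.001 0.006
```

```bash
python3 -m jog '0 .006 .01 0 0 0 1;0 .006 .02 0 0 0 1;0 .006 .02 0 0 0 1'; python3 -m jog '0 0 .01 0 0 0 1;0 0 .01 0 0 0 1';python3 -m jog '0 0 .01 0 0 0 1;0 0 .01 0 0 0 1'; python3 go.py 486.2 -306.8 138 -78.9
```

```text
t: 35.85
ee_pos: [486.8, -306.5, 140.6]
orientation: [2.429, -1.992, -0.001]
ft_force: [0.4, 0.2, -4.8]
width: 14.0
grasp_force: 30.0
t: 36.05
ee_pos: [486.9, -306.5, 138.7]
orientation: [2.429, -1.992, -0.0]
ft_force: [-0.2, -1.1, -4.8]
width: 13.5
grasp_force: 30.0
t: 36.25
ee_pos: [487.1, -306.6, 138.3]
orientation: [-2.429, 1.992, -0.0]
ft_force: [-4.8, 2.8, 8.6]
width: 13.9
grasp_force: 30.0
t 36.25 pos [ 487.1 -306.6  138.3] yaw -78.7 width 13.898292587289266 rows>= 1
0.0 0.005 0.002 -0.0 -0.0 0.006
```

Contact came at z = 138.3, which matches the 70 mm stacking height. Releasing.

```bash
python3 -m jog '0 0 0 0 0 0 .1;0 0 0 0 0 0 .1;0 0 0 0 0 0 .1;0 0 0 0 0 0 .1;0 0 0 0 0 0 .1'; python3 -m jog '0 0 -.15 0 0 0 .1;0 0 -.35 0 0 0 .1;0 0 -.6 0 0 0 .1;0 0 -.6 0 0 0 .1'; python3 -m jog '-1 0 -.3 0 0 0 0;-1 0 -.3 0 0 0 0;-1 0 -.3 0 0 0 0;-1 0 -.3 0 0 0 0;-1 0 -.3 0 0 0 0'; python3 - <<'E'
from h import *
a,im=snap("top"); b,im2=snap("scene")
print(find(pinpoint,"divided_crate","top",a),find(pinpoint,"divided_crate","scene",b),find(pinpoint,"mushroom_crate","top",a),find(pinpoint,"mushroom_crate","scene",b))
k1=im[144:292,280:400,::-1]; k2=im2[30:200,200:400,::-1]
x=cv2.resize(k1,(360,444)); y=cv2.resize(k2,(440,374)); o=np.zeros((444,800,3),np.uint8); o[:,:360]=x; o[:374,360:]=y; cv2.imwrite("pics/fin.png",o)
E
```

```text
t: 36.75
ee_pos: [487.1, -306.6, 136.8]
orientation: [-2.429, 1.992, -0.0]
ft_force: [0.7, -0.6, -0.9]
width: 39.2
grasp_force: 0.0
t: 37.15
ee_pos: [490.2, -308.6, 263.6]
orientation: [-2.428, 1.991, -0.018]
ft_force: [0.6, -0.6, -0.3]
width: 39.4
grasp_force: 0.0
t: 37.65
ee_pos: [437.2, -134.5, 316.2]
orientation: [-2.437, 1.923, 0.016]
ft_force: [0.1, -0.3, 0.1]
width: 43.8
grasp_force: 0.0
[(array([ 480.6, -299.8,   67.5]), 0.63)] [(array([ 487.6, -298.8,   73.9]), 0.8)] [] [(array([ 488.9, -305.6,    1.6]), 0.97)]
```

View pics/fin.png

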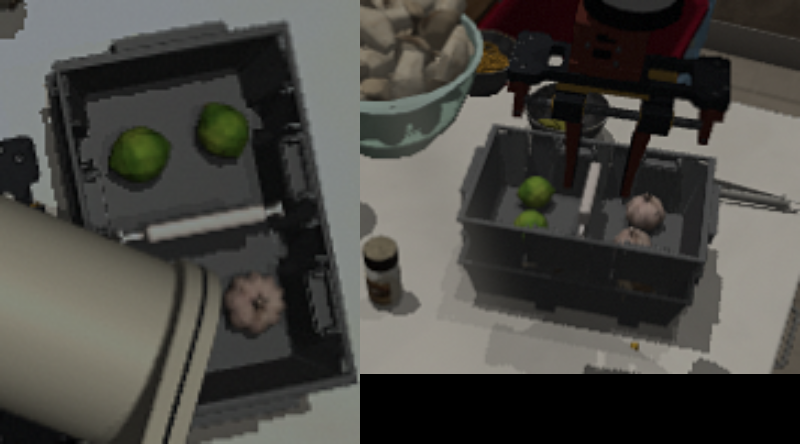

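The stack looks level and square, with limes far and garlic near. I'll check the upper rim corners at (52,70), (285,25) and (355,378), scale 3.

```bash
python3 - <<'E'
from h import *
c=cam("top"); k=np.array([[52,70],[285,25],[355,378]])/3+[280,144]
w=ray(c,k,150)[:,:2]; print(w.round(1),"centre",(w[0]+w[2])/2)
for a,b in((2,1),(1,0)): d=w[b]-w[a]; print(np.linalg.norm(d),np.degrees(np.arctan2(d[1],d[0])))
p,r,o=pose(); print(o["t"],p)
s,_=snap("scene"); b=[find(pinpoint,t,"scene",s)[:1] for t in("sauce_bottle","spice_jar","divided_crate","mushroom_crate","lime","garlic")]; print(b)
a,_=snap("top"); print([find(pinpoint,t,"top",a)[:1] for t in("sauce_bottle","spice_jar","divided_crate")])
E
```

```text
[[ 602.8 -185. ]
 [ 642.4 -369.1]
 [ 366.7 -425.2]] centre [ 484.75359933 -305.12684058]
281.4018721494266 11.513415063266647
188.25708361361268 102.14314670968403
37.95 [ 438.59932622 -137.36760785  314.84898408]
[[(array([6.829e+02, 5.730e+01, 3.000e-01]), 0.64)], [(array([ 698. , -151.6,   -2.7]), 0.64)], [(array([ 486.2, -301.6,   72.4]), 0.66)], [(array([ 490.8, -303.1,   -1.9]), 0.74)], [(array([ 540.8, -263.7,   71.6]), 0.62)], [(array([ 416.4, -283.4,   74.8]), 0.42)]]
[[(array([684.4,  55.2,  -1. ]), 0.55)], [(array([ 6.989e+02, -1.472e+02,  2.000e-01]), 0.57)], [(array([ 482.5, -301.9,   66.8]), 0.91)]]
```

```bash
python3 -c "
from workcell import *
print(close_job())"
```

```text
the job is handed in; nothing more can be done
None
```

I handed the job in at about 38 s: mushroom, garlic and lime are in their crates and bins, and the divided crate is stacked end for end on the lugs, measured about 2–3 mm and 0.5° from square. The bottle and jar still stand where they were; no verdict came back.

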